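# Build up the steamer on the hob

## Task

Build up the steamer on the pot that stands on the hob, piece by piece from the bottom: first put the wire rack inside the pot, then the deep tier (the one with side handles) onto the pot, then the shallow tier onto that, and last the lid on top, each fully home and level. Leave the pot standing where it is and do not shift or knock over the egg pan, the salt pot or the spice jar.

Things in the scene. Friction and masses are not known exactly. Their poses are not given: they have to be found in the camera images.
- pot: Steel pot, mouth up, on one of the two burners of the white hob (either one). 120 mm outer, 114 mm inner diameter, 75 mm tall, floor 5 mm thick, two side loop handles reaching 88 mm from its axis, 1.1 kg, loose. The hob holds only it and the low dark egg pan. Origin: underside centre, z up.
- rack: Small wire rack: steel grid disc 96 mm across on three 14 mm legs, no wall, 0.12 kg. Grip: black upright knob, 22 mm across, on its axis, 32 to 52 mm above the origin. In the pot it stands on the floor, 5 mm above the pot's origin; lower the fingers into the pot only 45 to 55 mm open. Origin: underside centre, z up.
- deep_tier: The deep tier, with two side loop handles, 0.3 kg: open perforated tier, 120 mm across (inside 114), 75 mm tall, floor 15 mm up. Its 10 mm foot, 100 to 108 mm across, drops into the mouth below till the shoulder rests on the rim: origin 65 mm above the pot's. Grip: black knob, 22 mm across, on its axis, 41 to 61 mm up, inside: lower fingers only 45 to 55 mm open. Origin: underside centre, z up.
- shallow_tier: The shallow tier, no side handles, 0.24 kg: open perforated tier, 120 mm across (inside 114), 60 mm tall, floor 15 mm up. Its 10 mm foot, 100 to 108 mm across, drops into the mouth below till the shoulder rests on the rim: origin 65 mm above the deep tier's. Grip: black knob, 22 mm across, on its axis, 27 to 47 mm up, inside: lower fingers only 45 to 55 mm open. Origin: underside centre, z up.
- lid: Slightly domed solid steel lid, 120 mm across, 0.22 kg, with an 8 mm deep plug below (100 to 108 mm across) that drops into a tier's mouth till the lid's edge rests on the rim: origin then 52 mm above the shallow tier's. Dome 22 mm high. Grip: black knob, 22 mm across, on its axis, 34 to 54 mm above the origin. Origin: underside centre, z up.
- egg_pan: Bystander: a low dark iron pan with two ears, 140 mm across and 32 mm tall, on the other burner. To be left alone. Origin: underside centre, z up.
- salt: Bystander: white ceramic salt pot with a wooden cap, 40 mm across, 68 mm tall, on the worktop. To be left alone. Origin: underside centre, z up.
- spice: Bystander: amber glass spice jar with a steel cap, 40 mm across, 68 mm tall, on the worktop. To be left alone. Origin: underside centre, z up.

How it is judged:
By the outcome, as a careful person would: the job done as asked, in the order asked, and still so for the second after the job is handed in, with the robot touching nothing.
It also fails if it takes over 115 s, if anything falls off the work surface, if the arm or the gripper's body presses on something with over 40 N, if the wrist force passes 120 N, or if a joint passes its speed limit or range.

## Robot

A 6-joint arm with a two-finger parallel gripper is mounted at the origin on the work surface. World frame = base frame: x ahead of the robot, y to its left, z up, the work surface at z = 0. Lengths are in m, angles in rad, forces in N, time in s.
With the tool pointing down it reaches from about 0.375 to 0.9 m from the base axis. Payload 3.1 kg.
Tool frame: the origin (TCP) lies midway between the tips of the shut fingers; the grasp point (between the pads) lies 19 mm behind it; z points along the fingers, y is the direction in which the jaws open and shut (so a half turn about z gives the same grasp; the last joint's range is limited). The gripper opens to 85 mm and grips with 20 to 120 N. Pads are 22 mm wide; open, the fingers measure 114 mm over their backs; the gripper's body (76 mm by 85 mm) begins 54 mm behind the grasp point. The pads swing forward as they close: fully open they stand 13 mm farther back than shut.
Start: joints at [1.161, 0.527, 1.433, -0, 1.181, -0.178], TCP at [0.143, 0.608, 0.231] pointing down, gripper open.
Joint ranges: [-3.08, 3.08], [-0.75, 2.2], [0.22, 2.44], [-1.43, 4.57], [0, 2.65], [-2.85, 2.85]. Speed limits (rad/s): [2.79, 2.79, 3.14, 3.14, 3.14, 3.14].

## Interface

Orientations are given as a unit quaternion [x, y, z, w].
In Python, from station import manip gives the robot as it stands. The module is installed in compiled form; this text tells all that it offers.
- The arm moves only by the tool drive_tool, never from a script. Its argument "deltas" is one flat list of numbers, 4 for each row, row after row: the shift along the tool's x, y, z in cm, then the turn about the tool's z in degrees. A call has 1 to 12 rows; each row is the pose to reach, as a shift and turn from the pose measured when the call began, along the tool's axes at that moment; what a row does not reach only later rows make up. A row lasts 1/10 s, in which the tool goes at most 50 mm and 8.59 degrees, less where a joint would pass 70% of its speed; a pose out of reach is approached as far as the arm can. A call with a gripper value outside its range is refused whole. "hand" is the finger opening in cm, from 0 to 8.54, set as the call begins (left out, the last holds). The fingers move at their own pace and stop on an object; "squeeze" is the grip in N (left out, the last holds). Time passes only in rows, so rows that repeat a pose let the fingers close. It gives the time, the measured TCP pose, the force and the opening at its end, in the units of the state.
- manip.sense(): the state, without advancing time (a new reading comes with each control period).
- manip.snapshot(name): name is "side" or "top"; returns a dict with "frame" (420x560x3 uint8, red, green, blue), "depth" (420x560 float32, m along the optical axis (not along the pixel's ray), 0 where there is no reading), "fx", "fy", "cx", "cy" (pixels), "R" (3x3) and "t" (3): a world point X has camera coordinates R X + t. Camera axes: x right, y down, z forward; pixel columns grow to the right and rows downward; lengths in m; the calibration is good to about 2 mm. A picture is of the moment at which its call begins.
- manip.sign_off(): hands the job in, once; it reports no verdict.
The state is a dict: "t": time; "q": joint angles; "qd": joint speeds; "tau": joint torques, N m; "tcp_pos": TCP position; "tool_rot": TCP orientation; "force": force on the tool from outside, world axes, zero at the start; "ft_torque": the same for the moment, N m; "finger_gap": opening from 0.0 (shut) to 1.0 (fully open).
Only numpy, scipy, OpenCV 4.12 (cv2) and the standard library are available. Lean on these libraries where they do the work, as an engineer would, in place of code of your own. Each camera call takes 0.05 s, during which the arm holds its last target.

## Working session

There is one attempt and no reset: what is moved stays moved. The work goes in short steps, Python scripts to look and compute and a tool call to move; the robot and the scene stay as the last step left them, time stands still between calls to the robot, and variables do not carry over. Pictures are saved under pics/ and viewed, and the job is handed in when it is done.

Besides the shell and the picture viewer there is one more tool, called after ">>>" in YAML: its name, and indented under it one key for each argument. drive_tool: Moves the arm, as the interface text tells. Its arguments: {"type":"object","properties":{"deltas":{"type":"array"},"hand":{"type":"number"},"squeeze":{"type":"number"}},"required":["deltas"]}

```bash
mkdir -p pics
cat > h.py <<'E'
import numpy as np, cv2
from station import manip
def snap(n,name):
    s=manip.snapshot(n); cv2.imwrite(f'pics/{name}.png',s['frame'][:,:,::-1]); np.savez(f'pics/{name}.npz',**{k:np.array(v) for k,v in s.items()}); return s
def ray(s,u,v,z):
    R=np.array(s['R']);t=np.array(s['t']);d=R.T@np.array([(u-s['cx'])/s['fx'],(v-s['cy'])/s['fy'],1.]);c=-R.T@t
    return c+d*(z-c[2])/d[2]
def cloud(s):
    R=np.array(s['R']);t=np.array(s['t']);D=s['depth'];v,u=np.indices(D.shape)
    P=np.stack([(u-s['cx'])/s['fx']*D,(v-s['cy'])/s['fy']*D,D],-1)
    return (P-t)@R
def st():
    s=manip.sense(); print({k:np.round(s[k],4).tolist() for k in ('t','q','tcp_pos','tool_rot','force','finger_gap')})
    return s
E
python3 - <<'E'
from h import *
st()
for n in('top','side'):
    s=snap(n,n+'0'); print(n,s['fx'],s['cx'],s['cy'],np.round(s['R'],3).tolist(),s['t'], -np.array(s['R']).T@s['t'])
E
```

```text
{'t': 0.0, 'q': [1.1615, 0.5284, 1.4339, 0.0, 1.1814, -0.1785], 'tcp_pos': [0.1426, 0.6078, 0.2303], 'tool_rot': [0.1151, 0.9934, -0.001, -0.0003], 'force': [0.6685, 0.274, 0.2015], 'finger_gap': 0.9993}
top 410.8780771105148 276.20752259848183 211.24615701995435 [[-0.024, -0.999, -0.027], [-0.998, 0.025, -0.049], [0.05, 0.026, -0.998]] [0.02198327 0.5511983  1.06263988] [ 0.49796281 -0.019543    1.08864937]
side 462.05686523174217 273.9938786466036 213.93047300961248 [[0.978, -0.209, 0.009], [-0.138, -0.68, -0.72], [0.157, 0.703, -0.694]] [-0.53300152  0.12404312  1.29017743] [ 0.33580634 -0.93401949  0.98938204]
```

View pics/top0.png

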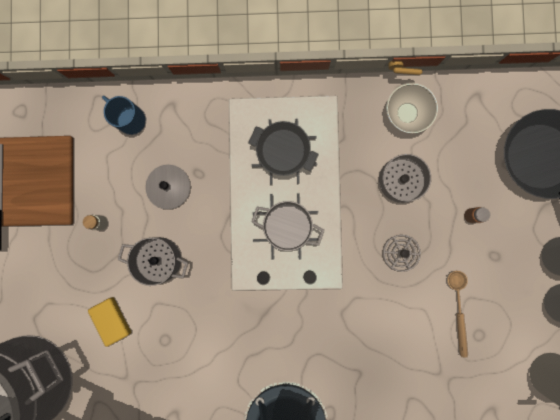

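View pics/side0.png

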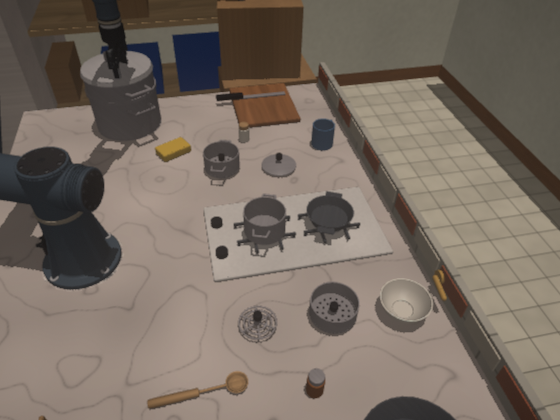

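Run:
```python
from h import *
T=dict(np.load('pics/top0.npz'));S=dict(np.load('pics/side0.npz'))
CT=cloud(T);CS=cloud(S)
for n,(u,v) in dict(pot=(287,226),egg=(283,149),rack=(404,254),shal=(404,180),deep=(155,261),lid=(166,186),salt=(94,222),spice=(478,214),big=(20,380),hob=(245,270),hob2=(330,110),table=(380,320)).items():
    print(n,np.round(CT[v,u],3))
for n,(u,v) in dict(big=(122,70)).items(): print(n,np.round(CS[v,u],3))
# circle fits on rim-level points
def fit(P):
    A=np.c_[2*P[:,:2],np.ones(len(P))];b=(P[:,:2]**2).sum(1);x=np.linalg.lstsq(A,b,rcond=None)[0];return x[:2],np.sqrt(x[2]+x[0]**2+x[1]**2)
for n,(u,v),r in [('pot',(287,226),.09),('rack',(401,253),.07),('shal',(404,180),.08),('deep',(155,261),.09),('lid',(168,187),.08)]:
    for nm,C in(('T',CT),('S',CS)):
        c0=CT[v,u,:2]
        m=(np.hypot(*(C[...,:2]-c0).transpose(2,0,1))<r)&(C[...,2]>.008)
        P=C[m]; print(n,nm,len(P),'z pct',np.round(np.percentile(P[:,2],[1,10,25,50,75,90,95,99,100]),4))
```

```text
pot [ 0.512 -0.019  0.035]
egg [ 0.711 -0.014  0.038]
rack [ 0.435 -0.309  0.052]
shal [ 0.621 -0.317  0.047]
deep [0.432 0.314 0.062]
lid [0.621 0.286 0.055]
salt [0.534 0.468 0.064]
spice [ 0.53  -0.488  0.068]
big [0.185 0.578 0.182]
hob [0.4   0.093 0.015]
hob2 [ 0.816 -0.14   0.012]
table [ 0.262 -0.255 -0.   ]
big [0.145 0.61  0.247]
pot T 4679 z pct [0.0089 0.0117 0.0147 0.0353 0.0943 1.0886 1.0886 1.0886 1.0886]
pot S 2861 z pct [0.0091 0.0115 0.0141 0.04   0.0806 0.096  0.1025 0.1065 0.1096]
rack T 577 z pct [0.0138 0.0158 0.0172 0.0189 0.0205 0.048  0.0526 0.0548 0.0581]
rack S 600 z pct [0.0128 0.0156 0.0168 0.0184 0.0204 0.0462 0.0513 0.0546 0.0556]
shal T 2010 z pct [0.0114 0.0139 0.0153 0.0174 0.0374 0.0577 0.0608 0.0631 0.0663]
shal S 2109 z pct [0.0116 0.0139 0.0156 0.0235 0.0454 0.0574 0.0599 0.0618 0.0653]
deep T 2249 z pct [0.0107 0.0132 0.0148 0.0181 0.0583 0.0697 0.0742 0.077  0.08  ]
deep S 1154 z pct [0.0109 0.0164 0.0276 0.0483 0.0623 0.0709 0.0738 0.0767 0.0794]
lid T 1568 z pct [0.0092 0.0116 0.0138 0.0171 0.0199 0.0223 0.0249 0.0546 0.0601]
lid S 605 z pct [0.0092 0.0114 0.0135 0.0169 0.0203 0.0244 0.0464 0.0545 0.0566]
```

Run:
```python
import cv2
a=cv2.imread('pics/top0.png');b=cv2.imread('pics/side0.png')
cv2.imwrite('pics/topA.png',cv2.resize(a[120:300,110:310],None,fx=4,fy=3.3*4/3.3/1.2,interpolation=2)[:600])
cv2.imwrite('pics/topB.png',cv2.resize(a[140:290,360:500],None,fx=4,fy=4,interpolation=2))
cv2.imwrite('pics/sideA.png',cv2.resize(b[130:280,180:380],None,fx=4,fy=4,interpolation=2))
```

```text
(no output)
```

View pics/topA.png

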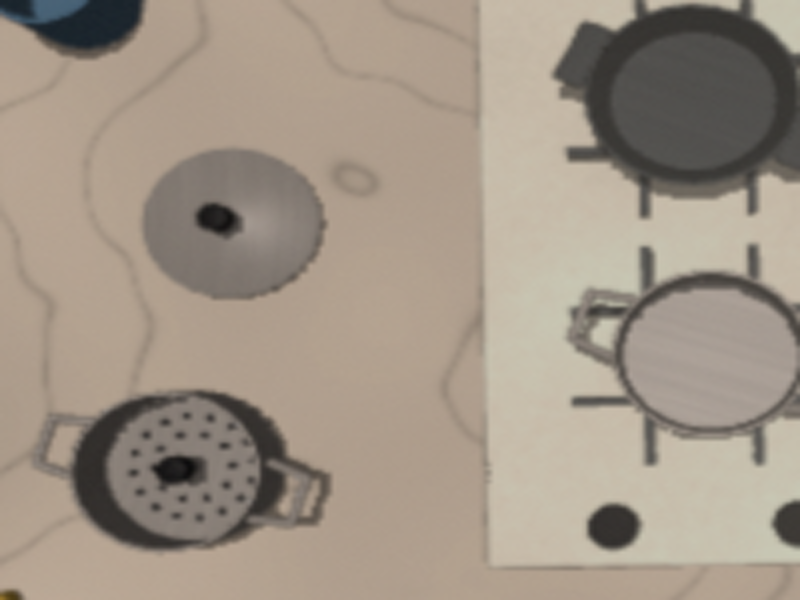

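View pics/topB.png

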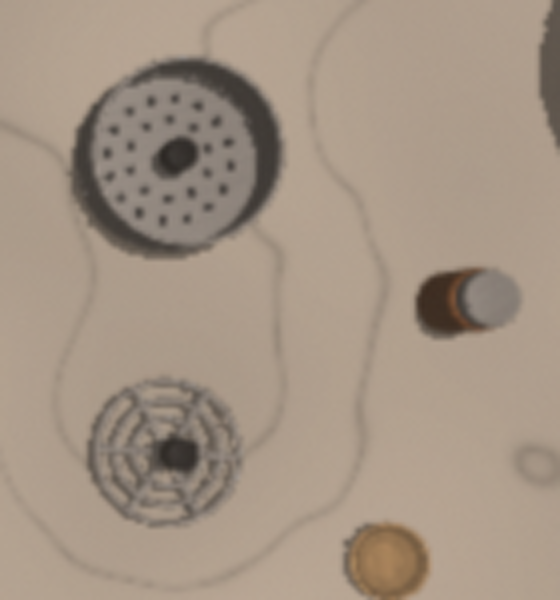

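View pics/sideA.png

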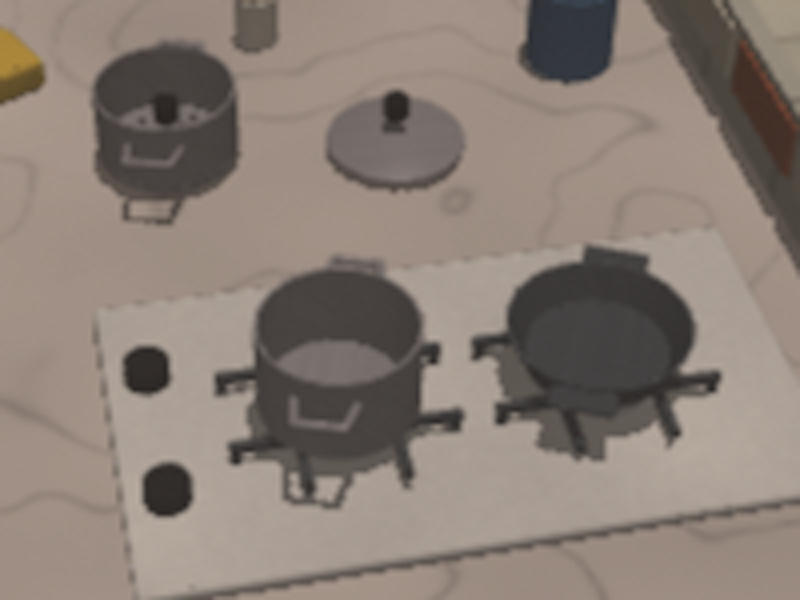

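```bash
cat >> h.py <<'E'
from scipy.optimize import least_squares
def fitc(C,c0,r,zlo,zhi,win=.012):
    "circle fit, fixed radius r, on points in height band"
    c=np.array(c0,float)
    ok=(C[...,2]>zlo)&(C[...,2]<zhi)
    P0=C[ok]
    for w in (win*1.5,win,win*.6):
        d=np.hypot(P0[:,0]-c[0],P0[:,1]-c[1]); P=P0[abs(d-r)<w]
        if len(P)<8: return c,len(P),None,None
        f=least_squares(lambda x:np.hypot(P[:,0]-x[0],P[:,1]-x[1])-r,c,loss='soft_l1',f_scale=.002); c=f.x
    # angular coverage
    a=np.histogram(np.arctan2(P[:,1]-c[1],P[:,0]-c[0]),12,(-np.pi,np.pi))[0]
    return c,len(P),np.median(P[:,2]),a
E
python3 - <<'E'
from h import *
T=dict(np.load('pics/top0.npz'));S=dict(np.load('pics/side0.npz'))
CT=cloud(T);CS=cloud(S)
for n,c0,r,a,b in [('pot',(.51,-.02),.0585,.099,.112),('shal',(.62,-.315),.0585,.054,.066),('deep',(.432,.312),.0585,.069,.08),('egg',(.70,-.012),.07,.05,.07)]:
    for C in(CT,CS):
        c,k,z,h=fitc(C,c0,r,a,b); print(n,np.round(c,4),k,z,h)
# knobs: dark pixels
for n,c0,(za,zb) in [('rack',(.435,-.309),(.044,.06)),('shal',(.621,-.317),(.038,.053)),('deep',(.432,.314),(.052,.068)),('lid',(.621,.286),(.045,.062))]:
    for I,C in((T,CT),(S,CS)):
        dark=I['frame'].max(2)<75
        m=dark&(np.hypot(C[...,0]-c0[0],C[...,1]-c0[1])<.03)&(C[...,2]>za)&(C[...,2]<zb)
        v,u=np.nonzero(m); P=C[m]
        print(n,len(P),'uv',u.mean().round(1),v.mean().round(1),np.round(P.mean(0),4),'mid',np.round((P.min(0)+P.max(0))/2,4), 'ray top',np.round(ray(I,u.mean(),v.mean(),P[:,2].mean())[:2],4))
# pot floor centre height
for C in (CT,CS):
    m=np.hypot(C[...,0]-.51,C[...,1]+.02)<.04; print('floor',np.median(C[m][:,2]))
# lid disc & rack ring
for C in(CT,CS):
    for n,c0,r,a,b in [('lid',(.605,.275),.06,.007,.016)]:
        print(n,fitc(C,c0,r,a,b))
    for n,c0,r,a,b in [('rack',(.425,-.30),.047,.01,.023)]:
        print(n,fitc(C,c0,r,a,b,.006))
E
```

```text
pot [ 0.5118 -0.0205] 209 0.10478641716600685 [16 17 15 17 18 20 18 17 19 19 17 16]
pot [ 0.5109 -0.0188] 221 0.10368390314627865 [18 22 25 21 19  8 17 18 26 21 17  9]
shal [ 0.6252 -0.3203] 244 0.06037474043991513 [15 19 26 24 24 23 17 17 20 20 18 21]
shal [ 0.6248 -0.319 ] 291 0.05887575937608983 [24 31 31 30 17 17 27 28 30 26 16 14]
deep [0.4323 0.3202] 235 0.074146267832235 [16 17 21 20 20 14 16 20 23 24 24 20]
deep [0.43   0.3226] 157 0.07278385424951328 [ 7 15 22 20 13  9  8 12 19 15 10  7]
egg [ 0.7036 -0.0136] 575 0.060627294753116394 [16 47 76 43 53 64 64 76 70 29 19 18]
egg [ 0.7055 -0.0161] 377 0.05930055812883603 [14 35 45 11 10 19 40 51 55 50 33 14]
rack 53 uv 404.5 253.0 [ 0.4372 -0.3102  0.0516] mid [ 0.4361 -0.31    0.0511] ray top [ 0.4372 -0.3102]
rack 57 uv 256.8 314.5 [ 0.4356 -0.3136  0.0511] mid [ 0.4359 -0.313   0.05  ] ray top [ 0.4356 -0.3136]
shal 50 uv 404.5 178.3 [ 0.625  -0.3189  0.047 ] mid [ 0.6245 -0.3192  0.0461] ray top [ 0.625  -0.3189]
shal 57 uv 333.5 305.3 [ 0.6246 -0.322   0.0458] mid [ 0.6251 -0.3206  0.0446] ray top [ 0.6246 -0.322 ]
deep 60 u
[... 264 characters left out ...]
 [0.6243 0.294 ]
lid 25 uv 278.4 155.3 [0.6223 0.2915 0.0516] mid [0.6225 0.2914 0.0509] ray top [0.6222 0.2915]
floor 1.0886493677139246
floor 0.035342607209686065
lid (array([0.61849845, 0.29020379]), 290, np.float64(0.01257322286455528), array([ 0,  0,  0, 15, 27, 45, 45, 48, 47, 37, 19,  7]))
rack (array([ 0.4260483, -0.3014431]), 74, np.float64(0.01817266423232032), array([ 0, 10,  5, 16, 16, 10, 12,  5,  0,  0,  0,  0]))
lid (array([0.62114759, 0.29933852]), 135, np.float64(0.012193691642203684), array([10, 12, 17, 14, 20, 15, 14,  9,  2,  8,  9,  5]))
rack (array([ 0.42541654, -0.30067809]), 87, np.float64(0.017682518969022898), array([ 0,  8,  8, 15, 18, 14, 15,  9,  0,  0,  0,  0]))
```

Run:
```python
from h import *
for n in('top0','side0'):
    I=dict(np.load(f'pics/{n}.npz'));C=cloud(I)
    for r in [(0,.08),(.08,.16),(.16,.25)]:
        d=np.hypot(C[...,0]-.145,C[...,1]-.61); m=(d>r[0])&(d<r[1])&(I['depth']>0)
        print(n,r,m.sum(),np.round(np.percentile(C[m][:,2],[1,25,50,75,99]),3) if m.sum() else '')
I=cv2.imread('pics/side0.png')[0:150,50:210]; cv2.imwrite('pics/big.png',cv2.resize(I,None,fx=4,fy=4))
```

```text
top0 (0, 0.08) 4387 [-0.004  0.038  0.125  0.195  0.253]
top0 (0.08, 0.16) 6277 [-0.005 -0.002  0.     0.003  0.205]
top0 (0.16, 0.25) 7971 [-0.005 -0.002 -0.     0.002  0.032]
side0 (0, 0.08) 4796 [-0.002  0.108  0.222  0.325  0.483]
side0 (0.08, 0.16) 3644 [-0.005  0.001  0.069  0.2    0.255]
side0 (0.16, 0.25) 4038 [-0.005 -0.001  0.001  0.003  0.236]
```

View pics/big.png

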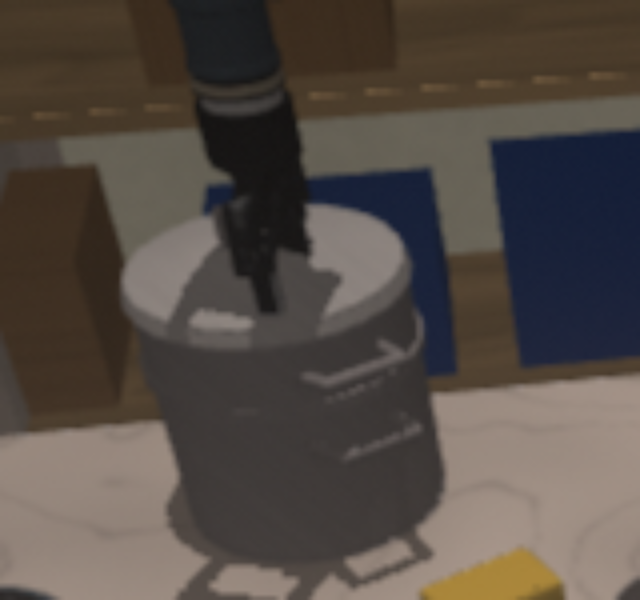

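```bash
cat >> h.py <<'E'
from scipy.spatial.transform import Rotation as Ro
def go(*ws):
    s=st(); R=Ro.from_quat(s['tool_rot']).as_matrix(); p=np.array(s['tcp_pos'])
    print('tilt',np.round(R[:,2],4),'yaw y-axis deg',np.degrees(np.arctan2(R[1,1],R[0,1])).round(2))
    for w in ws: print(w,np.round(R.T@(np.array(w)-p)*100,2))
E
python3 -c "
from h import *
go((.143,.608,.33),(.40,.40,.33),(.5,.15,.33),(.5,-.1,.3),(.4365,-.311,.2),(.4365,-.311,.12))"
```

```text
{'t': 0.1, 'q': [1.1615, 0.5284, 1.4338, 0.0, 1.1814, -0.1785], 'tcp_pos': [0.1427, 0.6078, 0.2304], 'tool_rot': [0.1151, 0.9934, -0.0009, -0.0003], 'force': [-0.3476, 0.9737, -0.0086], 'finger_gap': 0.9996}
tilt [-8.0e-04 -1.8e-03 -1.0e+00] yaw y-axis deg 76.78
(0.143, 0.608, 0.33) [-0.03  0.   -9.96]
(0.4, 0.4, 0.33) [-29.8  -14.37  -9.94]
(0.5, 0.15, 0.33) [-45.25 -36.42  -9.9 ]
(0.5, -0.1, 0.3) [-50.97 -60.75  -6.86]
(0.4365, -0.311, 0.2) [-49.62 -82.72   3.18]
(0.4365, -0.311, 0.12) [-49.62 -82.71  11.18]
```

>>> drive_tool:
  deltas: [0, 0, -4, 0, -1, 0, -8, 0, -4, -2, -10, 0, -8, -4, -10, 0, -12, -6, -10, 0, -16, -8, -10, 0, -20, -10, -10, 0, -24, -12, -10, 0, -28, -14, -10, 0, -31, -17, -10, 0, -34, -20, -10, 0, -36, -23, -10, 0]
  hand: 5.0
  squeeze: 60

```text
t: 1.3
tcp_pos: [0.442, 0.2999, 0.3302]
tool_rot: [0.116, 0.993, -0.001, -0.0]
force: [0.1, 1.0, 1.2]
finger_gap: 0.585
```

```bash
python3 -c "
from h import *
go((.5,.15,.33),(.5,-.1,.3),(.4365,-.311,.2),(.4365,-.311,.12))"
```

```text
{'t': 1.3, 'q': [0.3877, 0.2984, 1.5277, -0.0018, 1.3171, -0.9507], 'tcp_pos': [0.442, 0.2999, 0.3302], 'tool_rot': [0.1157, 0.9933, -0.0012, -0.0003], 'force': [0.086, 0.9715, 1.1668], 'finger_gap': 0.5852}
tilt [-9.0e-04 -2.3e-03 -1.0e+00] yaw y-axis deg 76.71
(0.5, 0.15, 0.33) [ -9.09 -13.25   0.05]
(0.5, -0.1, 0.3) [-14.83 -37.58   3.1 ]
(0.4365, -0.311, 0.2) [-13.5  -59.55  13.16]
(0.4365, -0.311, 0.12) [-13.51 -59.53  21.16]
```

>>> drive_tool:
  deltas: [-3, -4, 0, -2, -6, -8, 0, -4, -9, -13, 0, -6, -11, -18, 0.5, -8, -12, -23, 1, -10, -14, -28, 1.5, -12, -15, -33, 2, -13.3, -15, -38, 3, -13.3, -15, -43, 5, -13.3, -14, -48, 7, -13.3, -14, -53, 10, -13.3, -13.5, -57, 12, -13.3]

```text
t: 2.5
tcp_pos: [0.4505, -0.261, 0.2251]
tool_rot: [-0.0, 1.0, -0.001, -0.0]
force: [-0.1, -0.1, 0.6]
finger_gap: 0.582
```

```bash
python3 -c "
from h import *
go((.4365,-.311,.12),(.4365,-.311,.026))"
```

```text
{'t': 2.5, 'q': [-0.7387, 0.3956, 1.7001, -0.0025, 1.0445, -2.3083], 'tcp_pos': [0.4505, -0.261, 0.2251], 'tool_rot': [-0.0, 1.0, -0.0013, -0.0002], 'force': [-0.0658, -0.0905, 0.6397], 'finger_gap': 0.5823}
tilt [-4.0e-04 -2.5e-03 -1.0e+00] yaw y-axis deg 90.0
(0.4365, -0.311, 0.12) [ 1.39 -4.97 10.52]
(0.4365, -0.311, 0.026) [ 1.39 -4.95 19.92]
```

>>> drive_tool:
  deltas: [0.5, -2, 3, 0, 1, -4, 6, 0, 1.4, -4.95, 9, 0, 1.4, -4.95, 12, 0, 1.4, -4.95, 14, 0, 1.4, -4.95, 14, 0, 1.4, -4.95, 14, 0]

```text
t: 3.2
tcp_pos: [0.4364, -0.3107, 0.085]
tool_rot: [-0.0, 1.0, -0.001, -0.001]
force: [-0.5, 0.2, -0.2]
finger_gap: 0.586
```

```bash
python3 -c "
from h import *
go((.4365,-.311,.026))
a=snap('top','top1')['frame'][:,:,::-1];b=snap('side','side1')['frame'][:,:,::-1]
cv2.imwrite('pics/c1.png',np.hstack([cv2.resize(a[200:300,350:450],None,fx=4,fy=4),cv2.resize(b[240:340,205:305],None,fx=4,fy=4)]))"
```

```text
{'t': 3.2, 'q': [-0.8264, 0.6305, 1.7779, -0.003, 0.7326, -2.3951], 'tcp_pos': [0.4364, -0.3107, 0.085], 'tool_rot': [-0.0001, 1.0, -0.0009, -0.0005], 'force': [-0.5097, 0.157, -0.2232], 'finger_gap': 0.5856}
tilt [-0.0011 -0.0018 -1.    ] yaw y-axis deg 90.01
(0.4365, -0.311, 0.026) [-0.02 -0.02  5.9 ]
```

View pics/c1.png

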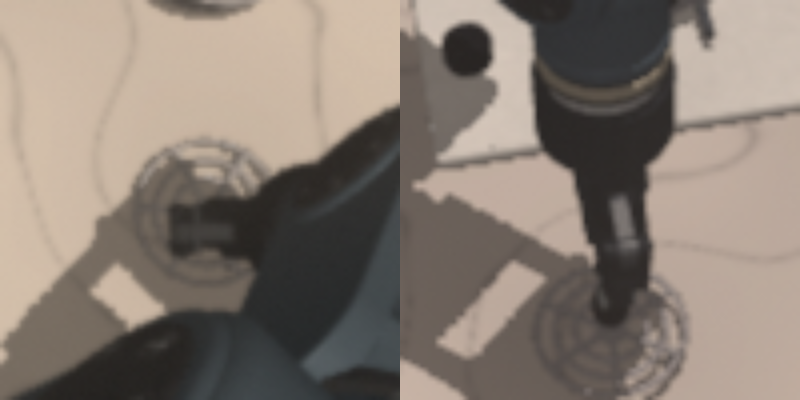

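Gripper is over the rack as expected. Descend and grip, using force/gap as the check.

>>> drive_tool:
  deltas: [0, 0, 2, 0, 0, 0, 4, 0, 0, 0, 5.4, 0, 0, 0, 5.9, 0, 0, 0, 5.9, 0]

```text
t: 3.8
tcp_pos: [0.4372, -0.3116, 0.0272]
tool_rot: [-0.0, 1.0, -0.002, 0.0]
force: [-0.1, 0.3, -0.4]
finger_gap: 0.583
```

>>> drive_tool:
  deltas: [0, 0, 0, 0, 0, 0, 0, 0, 0, 0, 0, 0, 0, 0, 0, 0, 0, 0, 0, 0, 0, 0, 0, 0]
  hand: 1.5

```text
t: 4.4
tcp_pos: [0.4377, -0.312, 0.0282]
tool_rot: [-0.0, 1.0, -0.003, 0.001]
force: [-0.3, 1.0, 5.2]
finger_gap: 0.236
```

```bash
python3 -c "
from h import *
st()"
```

```text
{'t': 4.4, 'q': [-0.8262, 0.7329, 1.7981, -0.0035, 0.6054, -2.3946], 'tcp_pos': [0.4377, -0.312, 0.0282], 'tool_rot': [-0.0003, 1.0, -0.0026, 0.001], 'force': [-0.3343, 0.973, 5.1781], 'finger_gap': 0.2365}
```

>>> drive_tool:
  deltas: [0, 0, -0.5, 0, 0, 0, -1.5, 0, 0, 0, -3.5, 0, 0, 0, -6, 0, 0, 0, -9, 0, 0, 0, -12, 0, 0, 0, -14, 0, 0, 0, -14, 0]

```text
t: 5.2
tcp_pos: [0.4388, -0.3126, 0.1715]
tool_rot: [-0.0, 1.0, -0.005, 0.003]
force: [0.5, -0.8, -0.6]
finger_gap: 0.236
```

```bash
python3 -c "
from h import *
go((.5114,-.0197,.20))
a=snap('top','top2')['frame'][:,:,::-1];b=snap('side','side2')['frame'][:,:,::-1]
cv2.imwrite('pics/c2.png',np.hstack([cv2.resize(a[200:300,350:450],None,fx=4,fy=4),cv2.resize(b[200:300,205:305],None,fx=4,fy=4)]))"
```

```text
{'t': 5.2, 'q': [-0.8255, 0.4902, 1.7181, -0.0024, 0.921, -2.3954], 'tcp_pos': [0.4388, -0.3126, 0.1715], 'tool_rot': [-0.0003, 1.0, -0.0052, 0.0035], 'force': [0.5344, -0.7967, -0.6308], 'finger_gap': 0.2358}
tilt [ 0.0069 -0.0104 -0.9999] yaw y-axis deg 90.03
(0.5114, -0.0197, 0.2) [-7.3  29.26 -3.11]
```

View pics/c2.png

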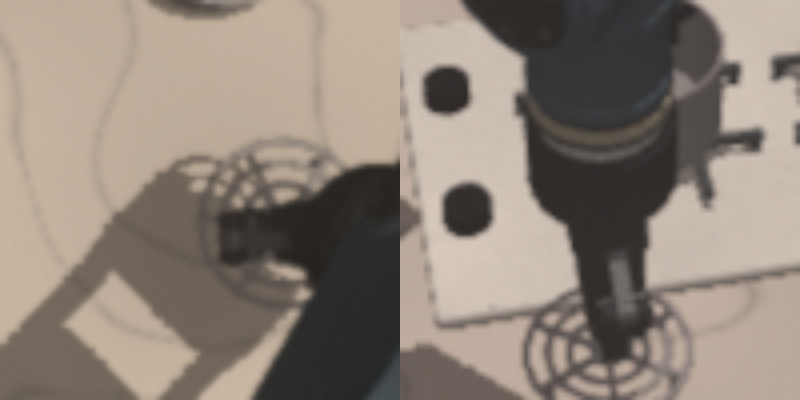

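>>> drive_tool:
  deltas: [0, 1, -2, 0, 0, 4, -3.1, 0, -1, 8, -3.1, 0, -2, 12, -3.1, 0, -3, 16, -3.1, 0, -4.5, 20, -3.1, 0, -6, 24, -3.1, 0, -7, 27, -3.1, 0, -7.3, 28.5, -3.1, 0, -7.4, 29.3, -3.1, 0, -7.4, 29.3, -3.1, 0, -7.4, 29.3, -3.1, 0]

```text
t: 6.5
tcp_pos: [0.5103, -0.0183, 0.1972]
tool_rot: [-0.0, 1.0, -0.003, 0.0]
force: [-0.8, -0.4, -1.5]
finger_gap: 0.236
```

```bash
python3 -c "
from h import *
go((.5124,-.0202,.064))
a=snap('top','top3')['frame'][:,:,::-1];b=snap('side','side3')['frame'][:,:,::-1]
cv2.imwrite('pics/c3.png',np.hstack([cv2.resize(a[160:300,220:360],None,fx=2.85,fy=2.85),cv2.resize(b[130:270,195:335],None,fx=2.85,fy=2.85)]))"
```

```text
{'t': 6.5, 'q': [-0.252, 0.4223, 1.7536, -0.0062, 0.9638, -1.8195], 'tcp_pos': [0.5103, -0.0183, 0.1972], 'tool_rot': [-0.0001, 1.0, -0.0027, 0.0003], 'force': [-0.817, -0.4191, -1.5029], 'finger_gap': 0.2361}
tilt [ 5.0e-04 -5.4e-03 -1.0e+00] yaw y-axis deg 90.01
(0.5124, -0.0202, 0.064) [-0.2  -0.11 13.32]
```

View pics/c3.png

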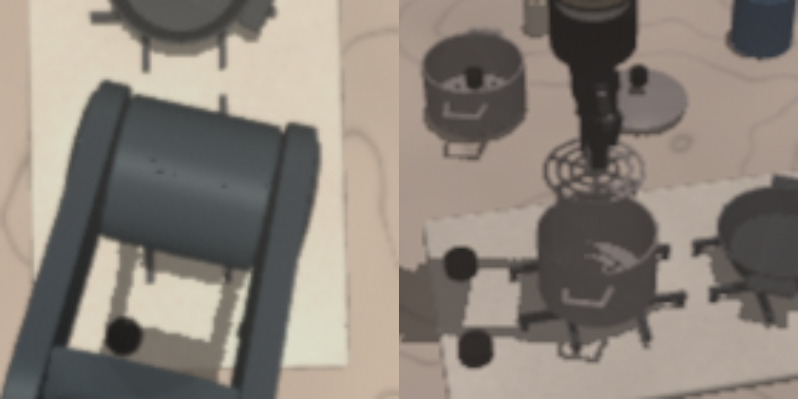

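>>> drive_tool:
  deltas: [-0.1, -0.1, 2, 0, -0.2, -0.1, 4.5, 0, -0.2, -0.1, 7, 0, -0.2, -0.1, 9.5, 0, -0.2, -0.1, 11.5, 0, -0.2, -0.1, 12.5, 0, -0.2, -0.1, 13, 0, -0.2, -0.1, 13.2, 0, -0.2, -0.1, 13.3, 0, -0.2, -0.1, 13.3, 0]

```text
t: 7.6
tcp_pos: [0.5134, -0.0207, 0.0653]
tool_rot: [0.0, 1.0, -0.003, 0.001]
force: [-1.1, -0.0, -1.5]
finger_gap: 0.231
```

```bash
python3 -c "
from h import *
go((.5124,-.0202,.063))"
```

```text
{'t': 7.6, 'q': [-0.2551, 0.648, 1.8447, -0.0082, 0.6445, -1.8184], 'tcp_pos': [0.5134, -0.0207, 0.0653], 'tool_rot': [0.0005, 1.0, -0.0029, 0.0015], 'force': [-1.1079, -0.0297, -1.5437], 'finger_gap': 0.2306}
tilt [ 0.003  -0.0059 -1.    ] yaw y-axis deg 89.95
(0.5124, -0.0202, 0.063) [0.1  0.05 0.23]
```

>>> drive_tool:
  deltas: [0.1, 0, 0.15, 0, 0.1, 0, 0.3, 0, 0.1, 0, 0.3, 0, 0.1, 0, 0.3, 0]

```text
t: 8.0
tcp_pos: [0.5128, -0.0208, 0.0631]
tool_rot: [0.0, 1.0, -0.003, 0.002]
force: [-0.8, 0.3, 5.3]
finger_gap: 0.235
```

Contact. Release to 50 mm and withdraw.

>>> drive_tool:
  deltas: [0, 0, 0, 0, 0, 0, 0, 0, 0, 0, 0, 0, 0, 0, 0, 0, 0, 0, 0, 0]
  hand: 5.0

```text
t: 8.5
tcp_pos: [0.5127, -0.0208, 0.063]
tool_rot: [0.0, 1.0, -0.003, 0.002]
force: [0.6, 0.2, -0.0]
finger_gap: 0.584
```

```bash
python3 -c "
from h import *
go((.5128,-.02,.22),(.5,.15,.25),(.432,.3205,.16),(.432,.3205,.1))"
```

```text
{'t': 8.5, 'q': [-0.2556, 0.6515, 1.8482, -0.0083, 0.6364, -1.8189], 'tcp_pos': [0.5127, -0.0208, 0.063], 'tool_rot': [0.0004, 1.0, -0.0031, 0.0021], 'force': [0.5532, 0.1711, -0.0213], 'finger_gap': 0.5835}
tilt [ 0.0041 -0.0062 -1.    ] yaw y-axis deg 89.95
(0.5128, -0.02, 0.22) [ -0.07  -0.02 -15.7 ]
(0.5, 0.15, 0.25) [  1.21  16.96 -18.81]
(0.432, 0.3205, 0.16) [ 8.06 34.06 -9.94]
(0.432, 0.3205, 0.1) [ 8.09 34.1  -3.94]
```

>>> drive_tool:
  deltas: [0, 0, -3, 0, 0, 0, -7, 0, 0, 0, -11, 0, 0, 1, -15, 0, 0.3, 4, -18, 0, 1, 9, -18, 0, 1.5, 14, -18, 0, 2.5, 19, -18, 0, 4, 24, -16, 0, 6, 29, -14, 0, 7.6, 33, -12, 0, 8, 34.05, -10, 0]

```text
t: 9.7
tcp_pos: [0.4312, 0.3236, 0.1603]
tool_rot: [-0.001, 1.0, -0.002, 0.003]
force: [0.4, -0.0, 0.2]
finger_gap: 0.585
```

```bash
python3 -c "
from h import *
go((.432,.3205,.09),(.432,.3205,.034))
T=snap('top','top4');S=snap('side','side4')
CT=cloud(T);CS=cloud(S)
for C in (CT,CS):
    print(fitc(C,(.512,-.02),.0585,.099,.112))
    m=(np.hypot(C[...,0]-.512,C[...,1]+.02)<.04)&(C[...,2]<.2)
    print(np.round(np.percentile(C[m][:,2],[5,25,50,75,95,99]),4))
a=T['frame'][:,:,::-1];b=S['frame'][:,:,::-1]
cv2.imwrite('pics/c4.png',np.hstack([cv2.resize(a[180:280,240:340],None,fx=4,fy=4),cv2.resize(b[180:280,215:315],None,fx=4,fy=4)]))"
```

```text
{'t': 9.7, 'q': [0.4401, 0.5107, 1.7194, -0.0083, 0.9087, -1.1278], 'tcp_pos': [0.4312, 0.3236, 0.1603], 'tool_rot': [-0.0011, 1.0, -0.0024, 0.0026], 'force': [0.448, -0.0294, 0.15], 'finger_gap': 0.585}
tilt [ 0.0053 -0.0047 -1.    ] yaw y-axis deg 90.13
(0.432, 0.3205, 0.09) [-0.04 -0.28  7.03]
(0.432, 0.3205, 0.034) [-1.000e-02 -2.500e-01  1.263e+01]
(array([ 0.51182169, -0.02042819]), 210, np.float64(0.10516621141856092), array([17, 17, 15, 19, 17, 20, 19, 15, 20, 19, 16, 16]))
[0.033  0.0353 0.0386 0.0532 0.0867 0.0893]
(array([ 0.51101477, -0.01886018]), 226, np.float64(0.10373094274436953), array([18, 20, 31, 25, 18, 10, 12, 20, 25, 22, 17,  8]))
[0.034  0.0512 0.0548 0.0801 0.0888 0.0915]
```

View pics/c4.png

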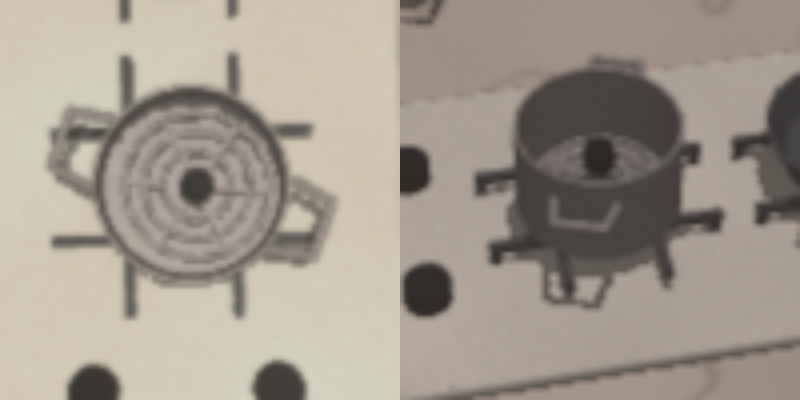

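```bash
python3 -c "
from h import *
for n in('top4','side4'):
    I=dict(np.load(f'pics/{n}.npz'));C=cloud(I)
    m=(I['frame'].max(2)<60)&(np.hypot(C[...,0]-.5127,C[...,1]+.0208)<.03)&(C[...,2]>.075)&(C[...,2]<.095)
    v,u=np.nonzero(m);P=C[m];print(n,len(P),P.mean(0),(P.min(0)+P.max(0))/2)
"
```

```text
<string>:6: RuntimeWarning: Mean of empty slice.
  ret = um.true_divide(
Traceback (most recent call last):
ValueError: zero-size array to reduction operation minimum which has no identity
```

>>> drive_tool:
  deltas: [0, -0.1, 1.5, 0, 0, -0.25, 4, 0, 0, -0.25, 7, 0, 0, -0.25, 9.5, 0, 0, -0.25, 11.5, 0, 0, -0.25, 12.3, 0, 0, -0.25, 12.6, 0, 0, -0.25, 12.6, 0]

```text
t: 10.6
tcp_pos: [0.4291, 0.3181, 0.032]
tool_rot: [-0.002, 1.0, -0.004, -0.001]
force: [-0.5, 0.6, 0.4]
finger_gap: 0.588
```

```bash
python3 -c "
from h import *
go((.432,.3205,.034))
for n in('top4','side4'):
    I=dict(np.load(f'pics/{n}.npz'));C=cloud(I)
    m=(I['frame'].max(2)<80)&(np.hypot(C[...,0]-.5127,C[...,1]+.0208)<.025)&(C[...,2]>.075)&(C[...,2]<.095)
    v,u=np.nonzero(m);P=C[m];print(n,len(P),P.mean(0),(P.min(0)+P.max(0))/2)
"
```

```text
{'t': 10.6, 'q': [0.4324, 0.7258, 1.7972, -0.0119, 0.6239, -1.132], 'tcp_pos': [0.4291, 0.3181, 0.032], 'tool_rot': [-0.0016, 1.0, -0.0042, -0.0009], 'force': [-0.5142, 0.618, 0.4227], 'finger_gap': 0.5876}
tilt [-0.0019 -0.0085 -1.    ] yaw y-axis deg 90.19
(0.432, 0.3205, 0.034) [-0.29  0.24 -0.2 ]
top4 46 [ 0.51075177 -0.02326962  0.08757584] [ 0.51001144 -0.02269064  0.08763996]
side4 49 [ 0.50973557 -0.02605472  0.08461025] [ 0.51040582 -0.02280104  0.08373692]
```

>>> drive_tool:
  deltas: [-0.3, 0.25, -0.2, 0, -0.3, 0.25, -0.2, 0, -0.3, 0.25, -0.2, 0]

```text
t: 10.9
tcp_pos: [0.4329, 0.321, 0.0349]
tool_rot: [-0.002, 1.0, -0.004, 0.0]
force: [-0.5, 0.3, -0.0]
finger_gap: 0.585
```

>>> drive_tool:
  deltas: [0, 0, 0, 0, 0, 0, 0, 0, 0, 0, 0, 0, 0, 0, 0, 0, 0, 0, 0, 0, 0, 0, 0, 0]
  hand: 1.5
  squeeze: 80

```text
t: 11.5
tcp_pos: [0.4333, 0.3215, 0.0357]
tool_rot: [-0.002, 1.0, -0.003, 0.001]
force: [-1.3, 1.5, 6.0]
finger_gap: 0.231
```

```bash
python3 -c "
from h import *
go((.432,.3205,.034))"
```

```text
{'t': 11.5, 'q': [0.4348, 0.7219, 1.7852, -0.0112, 0.6359, -1.1304], 'tcp_pos': [0.4333, 0.3215, 0.0357], 'tool_rot': [-0.0017, 1.0, -0.0033, 0.0007], 'force': [-1.3279, 1.5246, 5.9691], 'finger_gap': 0.2308}
tilt [ 0.0015 -0.0066 -1.    ] yaw y-axis deg 90.19
(0.432, 0.3205, 0.034) [ 0.13 -0.1   0.17]
```

>>> drive_tool:
  deltas: [0, 0, -0.5, 0, 0, 0, -2, 0, 0, 0, -5, 0, 0, 0, -9, 0, 0, -0.5, -13, 0, 0, -2, -16, 0, -0.5, -5, -17, 0, -1, -8.5, -17, 0, -2, -12, -17, 0, -3, -16, -17, 0, -4, -20, -17, 0, -5, -23, -17, 0]

```text
t: 12.7
tcp_pos: [0.4828, 0.0906, 0.2068]
tool_rot: [-0.001, 1.0, -0.004, -0.001]
force: [1.1, -0.7, -4.0]
finger_gap: 0.229
```

```bash
python3 -c "
from h import *
go((.5133,-.0195,.175))"
```

```text
{'t': 12.7, 'q': [-0.0379, 0.3849, 1.7871, -0.0087, 0.9703, -1.6064], 'tcp_pos': [0.4828, 0.0906, 0.2068], 'tool_rot': [-0.0013, 1.0, -0.0036, -0.0005], 'force': [1.0512, -0.6601, -3.9602], 'finger_gap': 0.2286}
tilt [-0.001  -0.0071 -1.    ] yaw y-axis deg 90.15
(0.5133, -0.0195, 0.175) [ -3.02 -11.     3.26]
```

>>> drive_tool:
  deltas: [-0.8, -3, 0, 0, -1.8, -6, 0.5, 0, -2.5, -8.5, 1.5, 0, -3, -10.3, 2.5, 0, -3.05, -11, 3, 0, -3.05, -11, 3.2, 0, -3.05, -11, 3.2, 0, -3.05, -11, 3.2, 0]

```text
t: 13.5
tcp_pos: [0.5131, -0.0184, 0.1757]
tool_rot: [-0.002, 1.0, -0.003, -0.001]
force: [-0.7, 0.4, -3.1]
finger_gap: 0.228
```

```bash
python3 -c "
from h import *
go((.5133,-.0195,.175),(.5133,-.0195,.131))
S=snap('side','side5');C=cloud(S)
for zs in((.099,.112),): print('pot',fitc(C,(.512,-.02),.0585,*zs))
d=np.hypot(C[...,0]-.512,C[...,1]+.02); P=C[(d<.07)&(C[...,2]>.12)]; print(len(P),np.round(np.percentile(P[:,2],[1,5,50,90]),4))
for zs in((.20,.22),(.206,.219),(.16,.20)): print('tier',zs,fitc(C,(.512,-.02),.0585,*zs), fitc(C,(.512,-.02),.06,*zs))
b=S['frame'][:,:,::-1]
cv2.imwrite('pics/c5.png',cv2.resize(b[130:270,195:335],None,fx=4,fy=4))"
```

```text
{'t': 13.5, 'q': [-0.2497, 0.4587, 1.7666, -0.0086, 0.916, -1.819], 'tcp_pos': [0.5131, -0.0184, 0.1757], 'tool_rot': [-0.0019, 1.0, -0.0034, -0.0007], 'force': [-0.7329, 0.3757, -3.0668], 'finger_gap': 0.2278}
tilt [-0.0014 -0.0067 -1.    ] yaw y-axis deg 90.22
(0.5133, -0.0195, 0.175) [-0.02 -0.11  0.07]
(0.5133, -0.0195, 0.131) [-0.03 -0.08  4.47]
pot (array([ 0.51094811, -0.0184363 ]), 128, np.float64(0.1039024535505513), array([16, 21, 26, 23, 15, 12,  4,  0,  0,  0,  1, 10]))
5593 [0.1534 0.1596 0.3894 0.5218]
tier (0.2, 0.22) (array([ 0.5105889 , -0.02010384]), 415, np.float64(0.2094761313714881), array([29, 54, 57, 56, 36, 19, 30, 41,  0, 36, 40, 17])) (array([ 0.5108096 , -0.01940901]), 415, np.float64(0.2094761313714881), array([30, 53, 59, 56, 36, 18, 30, 41,  0, 35, 38, 19]))
tier (0.206, 0.219) (array([ 0.51050961, -0.02015129]), 275, np.float64(0.21269079181564757), array([22, 31, 39, 36, 24, 15, 21, 26,  0, 22, 25, 14])) (array([ 0.51070476, -0.01938764]), 275, np.float64(0.21269079181564757), array([23, 30, 41, 36, 23, 15, 21, 26,  0, 22, 24, 14]))
tier (0.16, 0.2) (array([ 0.51061435, -0.02005972]), 708, np.float64(0.18155430809838885), array([ 58,  81,  97, 107,  68,  14,  43,  76,   0,  92,  65,   7])) (array([ 0.51078031, -0.01954654]), 709, np.float64(0.1815590378867214), array([ 56,  82,  99, 107,  69,  13,  43,  76,   0,  92,  65,   7]))
```

View pics/c5.png

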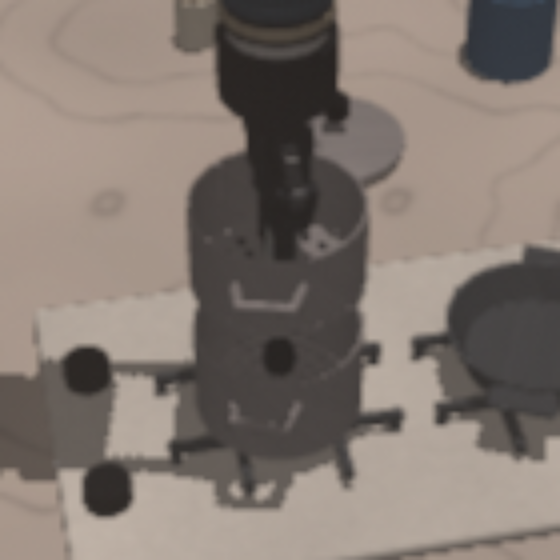

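>>> drive_tool:
  deltas: [0, 0, 1, 0, 0, 0.03, 2, 0, 0, 0.03, 3, 0, 0, 0.03, 3.5, 0, 0, 0.03, 3.8, 0, 0, 0.03, 3.9, 0, 0, 0.03, 3.9, 0]

```text
t: 14.25
tcp_pos: [0.5134, -0.0185, 0.1368]
tool_rot: [-0.002, 1.0, -0.003, -0.0]
force: [0.5, 0.2, -3.8]
finger_gap: 0.23
```

```bash
python3 -c "
from h import *
go((.5131,-.018,.131))"
```

```text
{'t': 14.25, 'q': [-0.2497, 0.5216, 1.7992, -0.0095, 0.8198, -1.8179], 'tcp_pos': [0.5134, -0.0185, 0.1368], 'tool_rot': [-0.0019, 1.0, -0.0035, -0.0004], 'force': [0.522, 0.2398, -3.8151], 'finger_gap': 0.23}
tilt [-8.e-04 -7.e-03 -1.e+00] yaw y-axis deg 90.22
(0.5131, -0.018, 0.131) [0.03 0.05 0.58]
```

No contact while the foot is 4 mm inside the mouth. Continue.

>>> drive_tool:
  deltas: [0, 0.03, 0.2, 0, 0, 0.03, 0.4, 0, 0, 0.03, 0.55, 0, 0, 0.03, 0.62, 0, 0, 0.03, 0.68, 0, 0, 0.03, 0.68, 0]

```text
t: 14.85
tcp_pos: [0.5133, -0.0183, 0.1307]
tool_rot: [-0.002, 1.0, -0.004, -0.0]
force: [-1.8, -1.0, 4.3]
finger_gap: 0.23
```

>>> drive_tool:
  deltas: [0, 0, 0, 0, 0, 0, 0, 0, 0, 0, 0, 0, 0, 0, 0, 0, 0, 0, 0, 0]
  hand: 5.0

```text
t: 15.35
tcp_pos: [0.5135, -0.0183, 0.1307]
tool_rot: [-0.002, 1.0, -0.004, -0.0]
force: [0.2, -0.9, -0.1]
finger_gap: 0.592
```

```bash
python3 -c "
from h import *
go((.513,-.018,.30),(.5725,-.17,.30),(.6255,-.3185,.16),(.6255,-.3185,.09))"
```

```text
{'t': 15.35, 'q': [-0.2493, 0.5319, 1.804, -0.0098, 0.8044, -1.8172], 'tcp_pos': [0.5135, -0.0183, 0.1307], 'tool_rot': [-0.0019, 1.0, -0.0036, -0.0002], 'force': [0.2222, -0.9016, -0.1184], 'finger_gap': 0.5919}
tilt [-5.0e-04 -7.2e-03 -1.0e+00] yaw y-axis deg 90.22
(0.513, -0.018, 0.3) [  0.05  -0.09 -16.93]
(0.5725, -0.17, 0.3) [ -5.84 -15.31 -16.83]
(0.6255, -0.3185, 0.16) [-11.09 -30.08  -2.72]
(0.6255, -0.3185, 0.09) [-11.09 -30.03   4.28]
```

>>> drive_tool:
  deltas: [0, 0, -3, 0, 0, 0, -7, 0, 0, 0, -11, 0, 0, -0.5, -15, 0, -1, -4, -17, 0, -3, -8, -17, 0, -5, -13, -17, 0, -7, -18, -16, 0, -9, -22, -13, 0, -10, -26, -9, 0, -11, -29, -5, 0, -11.1, -30, -3, 0]

```text
t: 16.55
tcp_pos: [0.626, -0.3202, 0.1607]
tool_rot: [-0.001, 1.0, -0.004, -0.0]
force: [-0.2, 0.2, -0.7]
finger_gap: 0.588
```

>>> drive_tool:
  deltas: [0, 0, 0, 0, 0, 0, 0, 0]

```text
t: 16.75
tcp_pos: [0.6252, -0.3201, 0.1592]
tool_rot: [-0.001, 1.0, -0.003, -0.001]
force: [-0.5, 0.5, 0.5]
finger_gap: 0.583
```

```bash
python3 -c "
from h import *
go((.6255,-.319,.023))
T=snap('top','top6');S=snap('side','side6')
for C in (cloud(T),cloud(S)):
    print('deep',fitc(C,(.512,-.02),.0585,.164,.177)); print('shal',fitc(C,(.625,-.32),.0585,.054,.066))
a=T['frame'][:,:,::-1];b=S['frame'][:,:,::-1]
cv2.imwrite('pics/c6.png',np.hstack([cv2.resize(a[160:300,220:360],None,fx=2.85,fy=2.85),cv2.resize(b[130:270,195:335],None,fx=2.85,fy=2.85)]))"
```

```text
{'t': 16.75, 'q': [-0.6294, 0.7092, 1.2838, -0.0066, 1.1475, -2.1988], 'tcp_pos': [0.6252, -0.3201, 0.1592], 'tool_rot': [-0.0007, 1.0, -0.0027, -0.0013], 'force': [-0.4652, 0.4731, 0.5132], 'finger_gap': 0.5826}
tilt [-0.0026 -0.0055 -1.    ] yaw y-axis deg 90.08
(0.6255, -0.319, 0.023) [-0.07  0.19 13.62]
deep (array([ 0.51172176, -0.02161854]), 186, np.float64(0.17021892075026995), array([ 0,  0,  4, 19, 21, 21, 22, 20, 19, 20, 20, 20]))
shal (array([ 0.62504176, -0.32080662]), 136, np.float64(0.0600939425607363), array([ 0,  0,  0,  0,  4, 24, 17, 17, 21, 21, 19, 13]))
deep (array([ 0.51078337, -0.01994353]), 233, np.float64(0.16826017189403192), array([16, 25, 23, 27, 20,  9, 16, 19, 27, 21, 20, 10]))
shal (array([ 0.6249018 , -0.31886062]), 260, np.float64(0.05911505497927532), array([19, 32, 30, 26, 19, 16, 25, 13, 26, 22, 18, 14]))
```

View pics/c6.png

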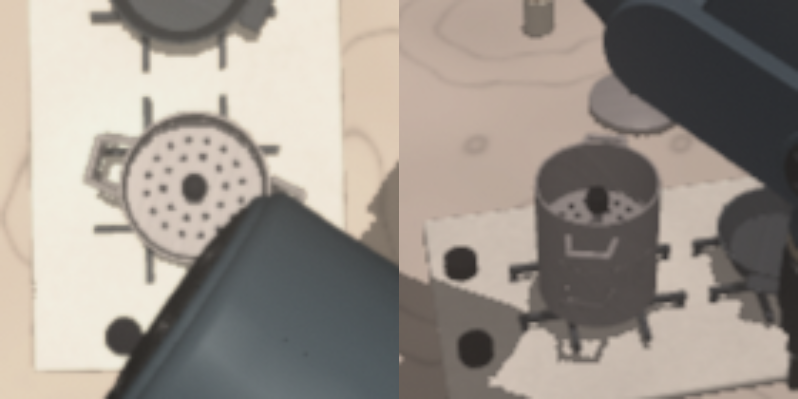

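>>> drive_tool:
  deltas: [0, 0.1, 2, 0, 0, 0.1, 4.5, 0, 0, 0.1, 7, 0, -0.05, 0.1, 9.5, 0, -0.05, 0.1, 11.5, 0, -0.05, 0.1, 12.5, 0, -0.05, 0.1, 13, 0, -0.05, 0.1, 13, 0, -0.05, 0.1, 13, 0]

```text
t: 17.75
tcp_pos: [0.6285, -0.3201, 0.0342]
tool_rot: [-0.002, 1.0, -0.005, 0.002]
force: [0.3, -0.0, 0.5]
finger_gap: 0.585
```

```bash
python3 -c "
from h import *
go((.6255,-.3195,.0235))"
```

```text
{'t': 17.75, 'q': [-0.6267, 0.8645, 1.3445, -0.0074, 0.9232, -2.1966], 'tcp_pos': [0.6285, -0.3201, 0.0342], 'tool_rot': [-0.0018, 1.0, -0.0052, 0.0021], 'force': [0.3466, -0.0273, 0.4885], 'finger_gap': 0.5855}
tilt [ 0.0042 -0.0103 -0.9999] yaw y-axis deg 90.2
(0.6255, -0.3195, 0.0235) [0.3  0.07 1.06]
```

>>> drive_tool:
  deltas: [0.3, 0.05, 0.5, 0, 0.3, 0.05, 1.0, 0, 0.3, 0.05, 1.05, 0, 0.3, 0.05, 1.05, 0]

```text
t: 18.15
tcp_pos: [0.6252, -0.3197, 0.0233]
tool_rot: [-0.002, 1.0, -0.005, 0.002]
force: [0.4, -0.4, 0.3]
finger_gap: 0.587
```

>>> drive_tool:
  deltas: [0, 0, 0, 0, 0, 0, 0, 0, 0, 0, 0, 0, 0, 0, 0, 0, 0, 0, 0, 0, 0, 0, 0, 0]
  hand: 1.5

```text
t: 18.75
tcp_pos: [0.6253, -0.3197, 0.0236]
tool_rot: [-0.002, 1.0, -0.005, 0.002]
force: [-0.7, 0.9, 2.5]
finger_gap: 0.226
```

```bash
python3 -c "
from h import *
go((.6255,-.3195,.0235))"
```

```text
{'t': 18.75, 'q': [-0.6289, 0.876, 1.3551, -0.0073, 0.9015, -2.1984], 'tcp_pos': [0.6253, -0.3197, 0.0236], 'tool_rot': [-0.0016, 1.0, -0.005, 0.002], 'force': [-0.6532, 0.8765, 2.5073], 'finger_gap': 0.2258}
tilt [ 0.0039 -0.01   -0.9999] yaw y-axis deg 90.19
(0.6255, -0.3195, 0.0235) [-0.02  0.02  0.01]
```

>>> drive_tool:
  deltas: [0, 0, -0.5, 0, 0, 0, -2, 0, 0, 0, -5, 0, 0, 0, -9, 0, 0, 0, -13, 0, 0, 1, -17, 0, 0.5, 3, -21, 0, 1, 5.5, -24, 0, 2, 9, -25, 0, 3.5, 12, -25, 0, 5, 15, -25, 0, 6.5, 18, -25, 0]

```text
t: 19.95
tcp_pos: [0.5578, -0.1361, 0.2725]
tool_rot: [-0.002, 1.0, -0.005, 0.002]
force: [0.2, 0.6, -2.1]
finger_gap: 0.231
```

```bash
python3 -c "
from h import *
go((.5123,-.0197,.225))"
```

```text
{'t': 19.95, 'q': [-0.43, 0.41, 1.5192, -0.008, 1.2036, -2.0012], 'tcp_pos': [0.5578, -0.1361, 0.2725], 'tool_rot': [-0.0017, 1.0, -0.0052, 0.0024], 'force': [0.1766, 0.5783, -2.135], 'finger_gap': 0.2311}
tilt [ 0.0048 -0.0104 -0.9999] yaw y-axis deg 90.19
(0.5123, -0.0197, 0.225) [ 4.53 11.71  4.61]
```

>>> drive_tool:
  deltas: [1, 3, 0, 0, 2.2, 6, 0, 0, 3.4, 9, 0.5, 0, 4.3, 11, 1.5, 0, 4.5, 11.7, 3, 0, 4.5, 11.7, 4, 0, 4.5, 11.7, 4.6, 0, 4.5, 11.7, 4.6, 0, 4.5, 11.7, 4.6, 0]

```text
t: 20.85
tcp_pos: [0.5133, -0.0206, 0.2254]
tool_rot: [-0.001, 1.0, -0.005, 0.003]
force: [0.1, 0.4, -1.3]
finger_gap: 0.228
```

```bash
python3 -c "
from h import *
go((.5123,-.0197,.225),(.5123,-.0197,.184))
S=snap('side','side7');C=cloud(S)
print('deep',fitc(C,(.512,-.02),.0585,.164,.177), fitc(C,(.512,-.02),.06,.10,.16))
for zs in((.253,.268),(.22,.25)): print('tier',zs,fitc(C,(.512,-.02),.0585,*zs), fitc(C,(.512,-.02),.06,*zs))
b=S['frame'][:,:,::-1]
cv2.imwrite('pics/c7.png',cv2.resize(b[100:240,195:335],None,fx=4,fy=4))"
```

```text
{'t': 20.85, 'q': [-0.2525, 0.3841, 1.7197, -0.0105, 1.0296, -1.8203], 'tcp_pos': [0.5133, -0.0206, 0.2254], 'tool_rot': [-0.0011, 1.0, -0.0054, 0.0028], 'force': [0.1067, 0.4274, -1.3366], 'finger_gap': 0.2285}
tilt [ 0.0057 -0.0108 -0.9999] yaw y-axis deg 90.13
(0.5123, -0.0197, 0.225) [0.1  0.09 0.03]
(0.5123, -0.0197, 0.184) [0.12 0.13 4.13]
deep (array([ 0.51095989, -0.01982511]), 128, np.float64(0.16859472999446035), array([15, 21, 25, 27, 16,  9,  3,  0,  0,  0,  3,  9])) (array([ 0.51116466, -0.01846106]), 795, np.float64(0.1285042579047931), array([ 65, 135, 152, 148,  94,  13,  46,  38,   0,  26,  64,  14]))
tier (0.253, 0.268) (array([ 0.51304556, -0.02195845]), 296, np.float64(0.25906657863983673), array([21, 37, 41, 37, 28, 10, 24, 35,  0, 24, 26, 13])) (array([ 0.51327143, -0.02124719]), 296, np.float64(0.25906657863983673), array([21, 37, 41, 38, 27, 10, 25, 34,  0, 23, 26, 14]))
tier (0.22, 0.25) (array([ 0.51318481, -0.02191683]), 663, np.float64(0.23504097088985162), array([ 46,  88, 114,  99,  56,   9,  42,  73,   0,  70,  62,   4])) (array([ 0.513409  , -0.02123574]), 662, np.float64(0.23504847300749632), array([ 43,  91, 115, 100,  55,   9,  42,  71,   0,  68,  63,   5]))
```

View pics/c7.png

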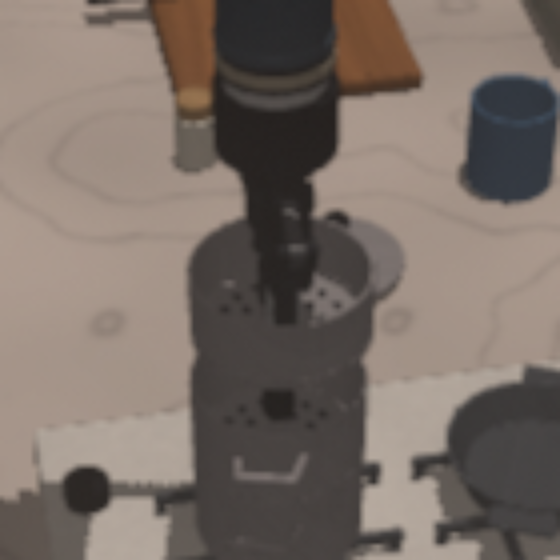

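>>> drive_tool:
  deltas: [0.12, 0.1, 0.5, 0, 0.2, 0.2, 1.2, 0, 0.22, 0.22, 2, 0, 0.22, 0.22, 2.6, 0, 0.23, 0.23, 3.1, 0, 0.23, 0.23, 3.4, 0, 0.23, 0.23, 3.5, 0, 0.23, 0.23, 3.5, 0]

```text
t: 21.7
tcp_pos: [0.5113, -0.0186, 0.1904]
tool_rot: [-0.001, 1.0, -0.005, 0.003]
force: [0.1, 0.1, -0.7]
finger_gap: 0.228
```

```bash
python3 -c "
from h import *
go((.5113,-.0186,.184))"
```

```text
{'t': 21.7, 'q': [-0.2497, 0.4317, 1.7621, -0.0112, 0.9394, -1.8163], 'tcp_pos': [0.5113, -0.0186, 0.1904], 'tool_rot': [-0.0012, 1.0, -0.0054, 0.003], 'force': [0.0541, 0.1309, -0.683], 'finger_gap': 0.2277}
tilt [ 0.006  -0.0108 -0.9999] yaw y-axis deg 90.13
(0.5113, -0.0186, 0.184) [0.01 0.01 0.64]
```

>>> drive_tool:
  deltas: [0, 0, 0.2, 0, 0, 0, 0.4, 0, 0, 0, 0.55, 0, 0, 0, 0.65, 0, 0, 0, 0.7, 0, 0, 0, 0.7, 0]

```text
t: 22.3
tcp_pos: [0.5115, -0.0187, 0.1836]
tool_rot: [-0.001, 1.0, -0.005, 0.003]
force: [-0.6, -0.3, -0.1]
finger_gap: 0.229
```

```bash
python3 -c "
from h import *
go((.5113,-.0186,.1836))"
```

```text
{'t': 22.3, 'q': [-0.2499, 0.442, 1.7686, -0.0113, 0.9223, -1.8163], 'tcp_pos': [0.5115, -0.0187, 0.1836], 'tool_rot': [-0.0012, 1.0, -0.0054, 0.0031], 'force': [-0.6404, -0.3085, -0.1323], 'finger_gap': 0.2292}
tilt [ 0.0063 -0.0109 -0.9999] yaw y-axis deg 90.14
(0.5113, -0.0186, 0.1836) [0.02 0.01 0.  ]
```

Nearly seated; nudge 1.5 mm more for contact.

>>> drive_tool:
  deltas: [0, 0, 0.1, 0, 0, 0, 0.15, 0, 0, 0, 0.15, 0]

```text
t: 22.6
tcp_pos: [0.5115, -0.0188, 0.1835]
tool_rot: [-0.001, 1.0, -0.006, 0.003]
force: [-2.5, 0.8, 8.8]
finger_gap: 0.228
```

>>> drive_tool:
  deltas: [0, 0, -0.05, 0, 0, 0, -0.05, 0, 0, 0, -0.05, 0, 0, 0, -0.05, 0, 0, 0, -0.05, 0]
  hand: 5.0

```text
t: 23.1
tcp_pos: [0.5115, -0.0188, 0.1838]
tool_rot: [-0.001, 1.0, -0.006, 0.003]
force: [-0.6, -0.4, 1.2]
finger_gap: 0.586
```

```bash
python3 -c "
from h import *
go((.5115,-.0188,.32),(.6235,.293,.18))"
```

```text
{'t': 23.1, 'q': [-0.2499, 0.4416, 1.7687, -0.0113, 0.9221, -1.8163], 'tcp_pos': [0.5115, -0.0188, 0.1838], 'tool_rot': [-0.0012, 1.0, -0.0055, 0.0034], 'force': [-0.5835, -0.3744, 1.2082], 'finger_gap': 0.5855}
tilt [ 0.0067 -0.011  -0.9999] yaw y-axis deg 90.13
(0.5115, -0.0188, 0.32) [ -0.09  -0.15 -13.62]
(0.6235, 0.293, 0.18) [-11.27  31.15   0.11]
```

>>> drive_tool:
  deltas: [0, 0, -3, 0, 0, -0.1, -7, 0, -0.1, -0.1, -11, 0, -0.3, 1, -13.5, 0, -1.5, 4, -13.5, 0, -3, 8, -13.5, 0, -5, 13, -13.5, 0, -7, 18, -12, 0, -9, 23, -9, 0, -10.5, 27, -5, 0, -11.2, 30, -1, 0, -11.3, 31.1, 0, 0]

```text
t: 24.3
tcp_pos: [0.6237, 0.2942, 0.1787]
tool_rot: [-0.002, 1.0, -0.006, 0.003]
force: [-0.1, 0.0, -0.4]
finger_gap: 0.587
```

>>> drive_tool:
  deltas: [0, 0, 0, 0, 0, 0, 0, 0]

```text
t: 24.5
tcp_pos: [0.6227, 0.2945, 0.1767]
tool_rot: [-0.002, 1.0, -0.006, 0.001]
force: [0.3, 0.4, 0.7]
finger_gap: 0.583
```

```bash
python3 -c "
from h import *
go((.6235,.293,.06),(.6235,.293,.028))
T=snap('top','top8');S=snap('side','side8')
for I in (T,S):
    C=cloud(I)
    print('shal',fitc(C,(.512,-.02),.0585,.213,.227))
a=T['frame'][:,:,::-1];b=S['frame'][:,:,::-1]
cv2.imwrite('pics/c8.png',np.hstack([cv2.resize(a[140:280,200:340],None,fx=2.85,fy=2.85),cv2.resize(b[110:250,195:335],None,fx=2.85,fy=2.85)]))"
```

```text
{'t': 24.5, 'q': [0.2856, 0.6736, 1.3059, -0.014, 1.1636, -1.2844], 'tcp_pos': [0.6227, 0.2945, 0.1767], 'tool_rot': [-0.0024, 1.0, -0.0064, 0.0011], 'force': [0.2808, 0.363, 0.6905], 'finger_gap': 0.5827}
tilt [ 0.0022 -0.0128 -0.9999] yaw y-axis deg 90.27
(0.6235, 0.293, 0.06) [-5.000e-02 -1.000e-02  1.167e+01]
(0.6235, 0.293, 0.028) [-0.05  0.03 14.87]
shal (array([ 0.51218258, -0.02168673]), 276, np.float64(0.22011149439573846), array([24, 23, 24, 23, 23, 26, 23, 22, 20, 24, 22, 22]))
shal (array([ 0.51106615, -0.02028055]), 274, np.float64(0.218244605623569), array([18, 30, 33, 28, 21, 10, 17, 26, 31, 26, 22, 12]))
```

View pics/c8.png

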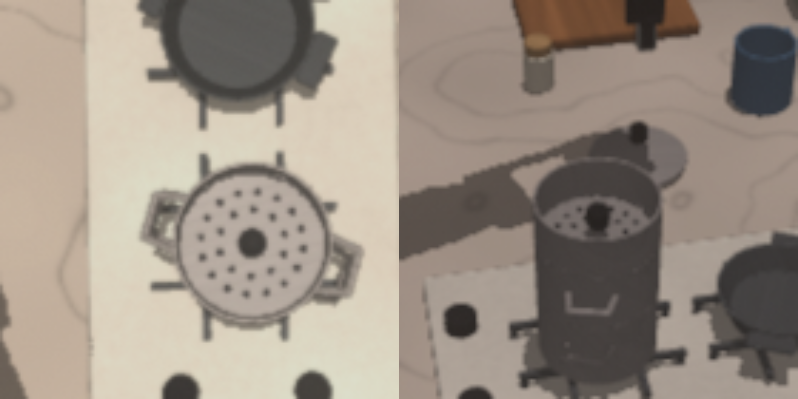

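>>> drive_tool:
  deltas: [0, 0, 2, 0, 0, 0, 4.5, 0, 0, 0, 7, 0, 0, 0, 9.5, 0, 0, 0, 12, 0, -0.05, 0.02, 13.5, 0, -0.05, 0.02, 14.2, 0, -0.05, 0.02, 14.3, 0, -0.05, 0.02, 14.3, 0]

```text
t: 25.5
tcp_pos: [0.627, 0.2921, 0.0382]
tool_rot: [-0.001, 1.0, -0.005, 0.005]
force: [-0.0, 1.1, -0.3]
finger_gap: 0.586
```

```bash
python3 -c "
from h import *
go((.6235,.293,.028))"
```

```text
{'t': 25.5, 'q': [0.2805, 0.8463, 1.3794, -0.0164, 0.9098, -1.2825], 'tcp_pos': [0.627, 0.2921, 0.0382], 'tool_rot': [-0.0011, 1.0, -0.0054, 0.0048], 'force': [-0.0107, 1.1112, -0.3375], 'finger_gap': 0.5859}
tilt [ 0.0096 -0.0107 -0.9999] yaw y-axis deg 90.12
(0.6235, 0.293, 0.028) [0.36 0.1  1.01]
```

>>> drive_tool:
  deltas: [0.3, 0.1, 0.5, 0, 0.3, 0.1, 0.95, 0, 0.3, 0.1, 1.0, 0, 0.3, 0.1, 1.0, 0]

```text
t: 25.9
tcp_pos: [0.6239, 0.2931, 0.028]
tool_rot: [-0.001, 1.0, -0.005, 0.005]
force: [-0.1, -0.0, 0.7]
finger_gap: 0.587
```

>>> drive_tool:
  deltas: [0, 0, 0, 0, 0, 0, 0, 0, 0, 0, 0, 0, 0, 0, 0, 0, 0, 0, 0, 0, 0, 0, 0, 0]
  hand: 1.5

```text
t: 26.5
tcp_pos: [0.6243, 0.2935, 0.0286]
tool_rot: [-0.001, 1.0, -0.005, 0.005]
force: [-1.2, 2.5, 5.3]
finger_gap: 0.232
```

```bash
python3 -c "
from h import *
go((.6235,.293,.028))"
```

```text
{'t': 26.5, 'q': [0.2833, 0.8574, 1.3878, -0.0163, 0.8893, -1.2796], 'tcp_pos': [0.6243, 0.2935, 0.0286], 'tool_rot': [-0.0012, 1.0, -0.0051, 0.0052], 'force': [-1.2061, 2.5219, 5.2817], 'finger_gap': 0.2319}
tilt [ 0.0104 -0.0101 -0.9999] yaw y-axis deg 90.13
(0.6235, 0.293, 0.028) [ 0.08 -0.05  0.06]
```

>>> drive_tool:
  deltas: [0, 0, -0.5, 0, 0, 0, -2, 0, 0, 0, -5, 0, 0, 0, -9, 0, 0, 0, -13, 0, 0, -0.5, -17, 0, 0.5, -2, -21, 0, 1.5, -5, -24.5, 0, 3, -9, -27, 0, 4.5, -13, -27, 0, 6, -17, -27, 0, 7, -20, -27, 0]

```text
t: 27.7
tcp_pos: [0.5499, 0.0938, 0.3007]
tool_rot: [-0.001, 1.0, -0.006, 0.005]
force: [0.4, 0.1, -2.3]
finger_gap: 0.226
```

```bash
python3 -c "
from h import *
go((.5123,-.0188,.28))"
```

```text
{'t': 27.7, 'q': [-0.0254, 0.3577, 1.5217, -0.0117, 1.2524, -1.5942], 'tcp_pos': [0.5499, 0.0938, 0.3007], 'tool_rot': [-0.0008, 1.0, -0.0057, 0.0048], 'force': [0.3607, 0.1297, -2.3081], 'finger_gap': 0.2256}
tilt [ 0.0095 -0.0114 -0.9999] yaw y-axis deg 90.09
(0.5123, -0.0188, 0.28) [  3.8  -11.23   2.16]
```

>>> drive_tool:
  deltas: [0.7, -2.5, 0, 0, 1.6, -5.5, 0, 0, 2.6, -8.5, 0.3, 0, 3.4, -10.5, 1, 0, 3.8, -11.2, 1.6, 0, 3.8, -11.2, 2.1, 0, 3.8, -11.2, 2.1, 0, 3.8, -11.2, 2.1, 0]

```text
t: 28.5
tcp_pos: [0.5126, -0.0176, 0.2806]
tool_rot: [-0.001, 1.0, -0.006, 0.005]
force: [0.2, 0.3, -2.3]
finger_gap: 0.226
```

```bash
python3 -c "
from h import *
go((.5123,-.0188,.28),(.5123,-.0188,.2406))
S=snap('side','side9');C=cloud(S)
print('shal',fitc(C,(.512,-.02),.0585,.212,.227), fitc(C,(.512,-.02),.06,.12,.215))
d=np.hypot(C[...,0]-.512,C[...,1]+.02); P=C[(d<.075)&(C[...,2]>.23)&(C[...,2]<.32)]; print(np.round(np.percentile(P[:,2],[1,5,20,50]),4))
for zs in((.252,.266),(.255,.264)): print('lid',zs,fitc(C,(.512,-.02),.06,*zs,.008))
b=S['frame'][:,:,::-1]
cv2.imwrite('pics/c9.png',cv2.resize(b[70:210,195:335],None,fx=4,fy=4))"
```

```text
{'t': 28.5, 'q': [-0.2476, 0.312, 1.6555, -0.009, 1.1621, -1.8176], 'tcp_pos': [0.5126, -0.0176, 0.2806], 'tool_rot': [-0.0014, 1.0, -0.0055, 0.0048], 'force': [0.1833, 0.3018, -2.2878], 'finger_gap': 0.2264}
tilt [ 0.0096 -0.011  -0.9999] yaw y-axis deg 90.16
(0.5123, -0.0188, 0.28) [ 0.03 -0.12  0.06]
(0.5123, -0.0188, 0.2406) [ 0.06 -0.08  4.  ]
shal (array([ 0.51149649, -0.01968581]), 178, np.float64(0.21764688153569403), array([17, 32, 38, 35, 23, 10,  6,  0,  0,  0,  2, 15])) (array([ 0.51139096, -0.01851797]), 1237, np.float64(0.17586081446830543), array([122, 233, 282, 263, 157,  30,  47,  22,   0,   8,  52,  21]))
[0.2609 0.2626 0.2651 0.2691]
lid (0.252, 0.266) (array([ 0.51289225, -0.01544437]), 179, np.float64(0.26369873455277787), array([24, 31, 28, 31, 22, 13,  6,  3,  0,  2,  6, 13]))
lid (0.255, 0.264) (array([ 0.51215403, -0.01597496]), 100, np.float64(0.26264018000260686), array([10, 12, 16, 17, 10, 10,  8,  2,  0,  3,  4,  8]))
```

View pics/c9.png

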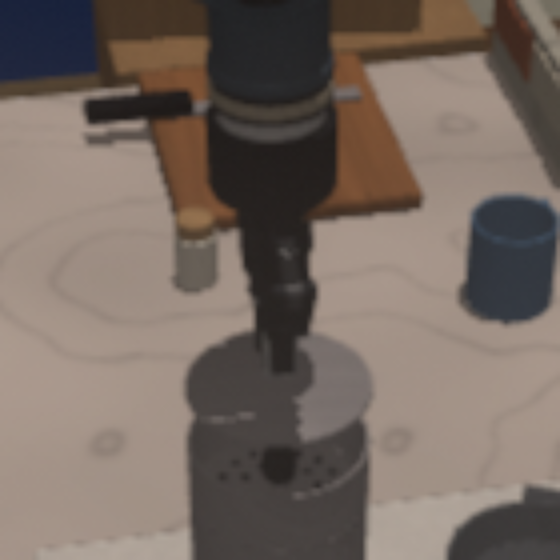

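```bash
cat >> h.py <<'E'
def outline(S,zlo,zpl,c0,r=.06,skip=None):
    "outermost mask pixels per image contour, cast on plane zpl; fit circle radius r"
    C=cloud(S); m=(np.hypot(C[...,0]-c0[0],C[...,1]-c0[1])<.085)&(C[...,2]>zlo)&(C[...,2]<zpl+.03)
    m=m.astype(np.uint8); cn=max(cv2.findContours(m,cv2.RETR_EXTERNAL,cv2.CHAIN_APPROX_NONE)[0],key=len)[:,0]
    P=np.array([ray(S,u,v,zpl)[:2] for u,v in cn])
    P=P[abs(np.hypot(*(P-c0).T)-r)<.009]
    a=np.degrees(np.arctan2(P[:,1]-c0[1],P[:,0]-c0[0]))
    f=least_squares(lambda x:np.hypot(P[:,0]-x[0],P[:,1]-x[1])-x[2],[*c0,r],loss='soft_l1',f_scale=.001)
    g=least_squares(lambda x:np.hypot(P[:,0]-x[0],P[:,1]-x[1])-r,c0,loss='soft_l1',f_scale=.001)
    return np.round(f.x,4),np.round(g.x,4),len(P),np.histogram(a,12,(-180,180))[0]
E
python3 -c "
from h import *
S=dict(np.load('pics/side9.npz'))
for zl,zp in((.254,.261),(.257,.261),(.257,.263)): print('lid',outline(S,zl,zp,(.512,-.018)))
S=dict(np.load('pics/side8.npz'))
print('shal',outline(S,.214,.220,(.512,-.02)),outline(S,.216,.220,(.512,-.02)))
S=dict(np.load('pics/side7.npz'))
print('shal held',outline(S,.255,.2615,(.512,-.02)))
"
```

```text
lid (array([ 0.5124, -0.0169,  0.059 ]), array([ 0.5123, -0.0166]), 103, array([ 8,  9, 13, 11,  7,  7,  7, 11,  2, 12,  9,  7]))
lid (array([ 0.5124, -0.0169,  0.059 ]), array([ 0.5123, -0.0166]), 103, array([ 8,  9, 13, 11,  7,  7,  7, 11,  2, 12,  9,  7]))
lid (array([ 0.512 , -0.0192,  0.0589]), array([ 0.5119, -0.0188]), 98, array([ 7, 10, 13, 11,  8,  7,  7,  9,  0,  9,  9,  8]))
shal (array([ 0.5108, -0.0221,  0.0602]), array([ 0.5108, -0.0221]), 115, array([ 9, 12, 15, 10,  9,  8,  6, 10, 11, 10,  8,  7])) (array([ 0.511 , -0.021 ,  0.0594]), array([ 0.5111, -0.0211]), 110, array([ 7, 10, 13, 12,  8,  8,  6, 10, 11, 10,  8,  7]))
shal held (array([ 0.5125, -0.0235,  0.0583]), array([ 0.5125, -0.0236]), 182, array([15, 20, 26, 21, 18, 14, 15, 19,  0,  9, 10, 15]))
```

>>> drive_tool:
  deltas: [0.05, -0.1, 0.5, 0, 0.1, -0.18, 1.2, 0, 0.12, -0.18, 2, 0, 0.12, -0.17, 2.6, 0, 0.13, -0.17, 3.0, 0, 0.13, -0.17, 3.3, 0, 0.13, -0.17, 3.5, 0, 0.13, -0.17, 3.5, 0]

```text
t: 29.35
tcp_pos: [0.5117, -0.0197, 0.2455]
tool_rot: [-0.001, 1.0, -0.006, 0.005]
force: [-0.6, -1.2, -1.7]
finger_gap: 0.23
```

```bash
python3 -c "
from h import *
go((.5116,-.0196,.2406))"
```

```text
{'t': 29.35, 'q': [-0.2521, 0.3536, 1.7025, -0.0095, 1.0734, -1.8214], 'tcp_pos': [0.5117, -0.0197, 0.2455], 'tool_rot': [-0.0015, 1.0, -0.0056, 0.0048], 'force': [-0.6154, -1.1676, -1.6797], 'finger_gap': 0.2303}
tilt [ 0.0097 -0.0111 -0.9999] yaw y-axis deg 90.17
(0.5116, -0.0196, 0.2406) [0.02 0.02 0.49]
```

3 mm into the mouth without contact. On down.

>>> drive_tool:
  deltas: [0, 0, 0.2, 0, 0, 0, 0.35, 0, 0, 0, 0.45, 0, 0, 0, 0.52, 0, 0, 0, 0.55, 0, 0, 0, 0.55, 0]

```text
t: 29.95
tcp_pos: [0.5119, -0.0198, 0.2405]
tool_rot: [-0.001, 1.0, -0.006, 0.005]
force: [-1.7, 0.5, 2.8]
finger_gap: 0.231
```

>>> drive_tool:
  deltas: [0, 0, 0, 0, 0, 0, 0, 0, 0, 0, 0, 0, 0, 0, 0, 0, 0, 0, 0, 0]
  hand: 5.0

```text
t: 30.45
tcp_pos: [0.5119, -0.0199, 0.2405]
tool_rot: [-0.001, 1.0, -0.006, 0.005]
force: [-0.5, -0.0, -0.7]
finger_gap: 0.585
```

>>> drive_tool:
  deltas: [0, 0, -1.5, 0, 0, 0, -4, 0, 0, -0.1, -7, 0, 0, 0, -9, 0, 0, 2, -10, 0, 0, 6, -10, 0, 0, 10, -10, 0, 0, 14, -10, 0, 0, 18, -10, 0, 0, 21, -10, 0, 0, 22, -10, 0, 0, 22, -10, 0]

```text
t: 31.65
tcp_pos: [0.51, 0.2022, 0.3378]
tool_rot: [-0.003, 1.0, -0.006, 0.005]
force: [-0.5, -0.8, -0.0]
finger_gap: 0.587
```

```bash
python3 -c "
from h import *
st()
T=snap('top','top10');S=snap('side','side10')
T0=dict(np.load('pics/top0.npz'))
for I,n in ((T,'T'),(S,'S')):
    C=cloud(I); d=np.hypot(C[...,0]-.512,C[...,1]+.02)
    for lo,hi in((.05,.062),(.0,.011)):
        P=C[(d>lo)&(d<hi)&(C[...,2]>.2)&(C[...,2]<.3)]; print(n,lo,len(P),np.round(np.median(P[:,2]),4))
    P=C[(d<.062)&(d>.03)&(C[...,2]>.2)&(C[...,2]<.26)]
    # dome: symmetric -> plane tilt
    c=np.linalg.lstsq(np.c_[P[:,0]-.512,P[:,1]+.02,(np.hypot(P[:,0]-.512,P[:,1]+.02))**2,np.ones(len(P))],P[:,2],rcond=None)[0]; print('tilt deg',np.degrees(c[:2]).round(2))
    print('egg',fitc(C,(.7045,-.0145),.07,.05,.07)[0])
    print('lid',outline(I,.215,.2225,(.512,-.02)))
for nm,(u,v) in dict(salt=(94,222),spice=(478,214)).items():
    print(nm,np.abs(T['frame'][v-14:v+14,u-14:u+14].astype(int)-T0['frame'][v-14:v+14,u-14:u+14]).mean())
a=T['frame'][:,:,::-1];b=S['frame'][:,:,::-1]
cv2.imwrite('pics/c10.png',np.hstack([cv2.resize(a[100:290,60:340],None,fx=1.42,fy=2*.9),cv2.resize(b[90:260,195:335],None,fx=2.85,fy=342/170)]));cv2.imwrite('pics/s10.png',b);cv2.imwrite('pics/t10.png',a)"
```

```text
{'t': 31.65, 'q': [0.181, 0.311, 1.4874, -0.0136, 1.3355, -1.3921], 'tcp_pos': [0.51, 0.2022, 0.3378], 'tool_rot': [-0.0027, 1.0, -0.0058, 0.0049], 'force': [-0.4996, -0.8428, -0.0318], 'finger_gap': 0.5871}
T 0.05 750 0.2249
T 0.0 88 0.2662
tilt deg [ 0.1  -1.25]
egg [ 0.70356177 -0.0137197 ]
lid (array([ 0.5122, -0.0226,  0.0591]), array([ 0.5122, -0.0225]), 160, array([14, 12, 14, 15, 13, 14, 14, 12, 13, 14, 11, 14]))
S 0.05 569 0.2218
S 0.0 90 0.2546
tilt deg [0.02 2.99]
egg [ 0.70423349 -0.01594693]
lid (array([ 0.5109, -0.0234,  0.0605]), array([ 0.5108, -0.0235]), 109, array([ 9, 11, 14, 11,  8,  7,  7, 10,  5, 12,  8,  7]))
salt 57.07568027210884
spice 12.92687074829932
```

View pics/s10.png

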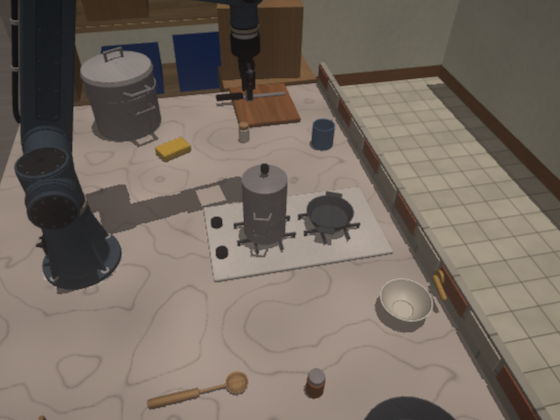

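View pics/t10.png

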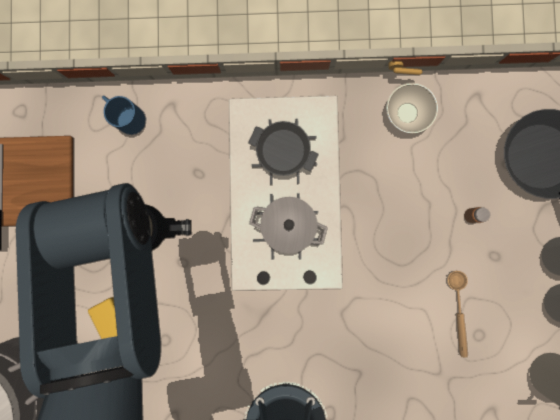

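```bash
python3 -c "
from h import *
for n,c in(('top10',(.5122,-.0225)),('side10',(.5109,-.022))):
    C=cloud(dict(np.load(f'pics/{n}.npz'))); x=C[...,0]-c[0];y=C[...,1]-c[1];d=np.hypot(x,y);a=np.degrees(np.arctan2(y,x))
    for lo,hi in((.025,.04),(.04,.055)):
        print(n,lo,[(k,round(float(np.mean(C[(d>lo)&(d<hi)&(a>k)&(a<k+60)&(C[...,2]>.21)&(C[...,2]<.25)][:,2])),4)) for k in range(-180,180,60)])
"
```

```text
top10 0.025 [(-180, 0.2314), (-120, 0.2318), (-60, 0.2315), (0, 0.2315), (60, 0.2312), (120, 0.2315)]
top10 0.04 [(-180, 0.2277), (-120, 0.2277), (-60, 0.2275), (0, 0.2274), (60, 0.2273), (120, 0.2275)]
side10 0.025 [(-180, 0.2306), (-120, 0.2307), (-60, 0.2308), (0, 0.2311), (60, 0.2318), (120, 0.2311)]
side10 0.04 [(-180, 0.2266), (-120, 0.2258), (-60, 0.2268), (0, 0.2281), (60, 0.2283), (120, 0.2275)]
```

```bash
python3 -c "
from h import *
print(manip.sign_off())"
```

```text
the job is handed in; nothing more can be done
None
```

The steamer is built on the pot in the order asked: rack inside, deep tier, shallow tier, lid. I handed it in at about 32 s on the robot's clock, with the gripper clear of everything. `sign_off()` gave no verdict.

**Seating:** each piece met resistance at the height I calculated for fully home. The highest force I read was about 9 N.
- The camera depth agrees. The deep tier's rim is at 170 mm, the shallow tier's at 220 mm, and the top of the lid's knob is at 266 mm.
- In the top view the lid's surface height varies by less than 1 mm around the circle, so it sits level.

**Pot and bystanders:**
- **Egg pan:** it measures within about 1.3 mm of where it started, which is within camera noise.
- **Pot:** its rim measured the same after the rack went in. I did not measure it again afterwards, but it looks to be in the same place in the last pictures.
- **Salt pot:** it stands upright in its place in the last side picture. I could not compare it in the top view, because the arm was covering it.
- **Spice jar:** the pixel comparison showed a small change. The pictures show it upright in its place, and the arm was never near it.

**Checks that disagreed:**
- My first lid-tilt fit gave −1.25° in one view and +3° in the other because it was off centre. Redone about the lid's measured centre, the top view is level; the side view still varies by up to about 2.5 mm, mostly along its viewing direction.
- The two cameras differ by 1–2 mm throughout, which matches their calibration.
- The tool drifted to about 0.8° of tilt over the run, with no visible effect on how the pieces sat.

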